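Fold open the slatted piece cupboard

ROBOT

A 6-joint arm with a two-finger parallel gripper is mounted at the origin on the work surface. World frame = base frame: x ahead of the robot, y to its left, z up, the work surface at z = 0. Lengths are in m, angles in rad, forces in N, time in s.
With the tool pointing down it reaches from about 0.25 to 0.725 m from the base axis. Payload 4 kg.
Tool frame: the origin (TCP) lies at the very end of the fingers, on their centre line; the grasp point (between the pads) lies 19 mm behind it; x points along the fingers, z is the direction in which the jaws open and shut, and the axes are right-handed (so a half turn about x gives the same grasp; the last joint's range is limited). The gripper opens to 85 mm and grips with 20 to 120 N. Pads are 22 mm wide; open, the fingers measure 114 mm over their backs; the gripper's body (76 mm by 85 mm) begins 54 mm behind the grasp point. The pads swing forward as they close: fully open they stand 13 mm farther back than shut.
Start: joints at [-1.14, 0.241, 0.005, 1.335, 0, 1.571], TCP at [0.209, -0.454, 0.231] pointing down, gripper open.
Joint ranges: [-2.72, 2.72], [-1.05, 1.87], [-1.09, 1.28], [-1.99, 2.15], [-1.42, 1.44], [-3.14, 3.14]. Speed limits (rad/s): [2.79, 2.79, 3.14, 3.14, 3.14, 3.14].

INTERFACE

Orientations are given as a unit quaternion [x, y, z, w].
In Python, from workcell import bot gives the robot as it stands.
- The arm moves only by the tool step_arm, never from a script. Its argument "series" is a list of rows, each an object of numbers: "x", "y", "z": the shift along the world's x, y, z in cm; "twist": the turn about the world's z in degrees; "jaw": the finger opening in cm, from 0 to 8.54. In form: [{"x": .., "y": .., "z": .., "twist": .., "jaw": ..}, ...]. A call has 1 to 10 rows; each row is the pose to reach, as a shift and turn from the pose measured when the call began; what a row does not reach only later rows make up. A row lasts 1/12 s, in which the tool goes at most 41.7 mm and 7.16 degrees, less where a joint would pass 70% of its speed; a pose out of reach is approached as far as the arm can. A call with a gripper value outside its range is refused whole. The fingers move at their own pace and stop on an object; the grip force is fixed at half the most. Time passes only in rows, so rows that repeat a pose let the fingers close. It gives the time, the measured TCP pose, the force and the opening at its end, in the units of the state.
- bot.get_obs(): the state, without advancing time (a new reading comes with each control period).
- bot.camera(name): name is "scene" or "top"; returns (picture, depth): 420x560x3 uint8, red, green, blue; 420x560 float32, m along the optical axis (not along the pixel's ray), 0 where there is no reading.
- bot.camera_info(name): a dict with "camera_matrix" (3x3 intrinsics, pixels), "R" (3x3) and "t" (3): a world point X has camera coordinates R X + t. Camera axes: x right, y down, z forward; pixel columns grow to the right and rows downward; lengths in m; the calibration is good to about 2 mm. A picture is of the moment at which its call begins. camera_info takes no time and is no camera call.
- bot.job_done(): hands the job in, once; it reports no verdict.
The state is a dict: "clock": time; "joint_pos": joint angles; "joint_vel": joint speeds; "tau": joint torques, N m; "eef_pos": TCP position; "tool_rot": TCP orientation; "ft_force": force on the tool from outside, world axes, zero at the start; "ft_torque": the same for the moment, N m; "grip_width": finger opening in m.
Only numpy, scipy, OpenCV 4.12 (cv2) and the standard library are available. Lean on these libraries where they do the work, as an engineer would, in place of code of your own. Each camera call takes 0.05 s, during which the arm holds its last target.

TASK

Two small wooden cupboards stand side by side, each with a two-panel folding door. Open the slatted one, whose door panels and top are made of slats with gaps between: take its door by its upright pull and draw it out until both panels are folded right back, then let go and leave the door open. Keep the other cupboard, made of plain solid boards, shut.

Things in the scene. Friction and masses are not known exactly. Their poses are not given: they have to be found in the camera images.
- slat_pull (a point): Brass upright pull on the slatted door's hinge-side panel: vertical round post, 14 mm thick, 86 mm tall, its upper 74 mm free all round, a foot below joins it to the panel. Origin on the post's axis, 195 mm above the table, 37 mm below its top, 25 mm below the cupboard's top. The axis is 38 mm out from the panel's face, 22 mm from the fold. Turns with the panel: x points to the panel, z up.
- slat_hinge (a point): Point on the slatted door's vertical hinge axis, at the door's left edge seen from the robot, 195 mm above the table. Fixed cupboard frame: x into the cupboard, y along its front to the left, z up; door shut, the pull is at x -50, y -98 mm in it. Two panels, each 120 wide, 12 thick, 190 mm tall; cupboard 264 wide, 160 deep, 220 mm tall, fixed to the table.
- slat_door (a joint): Angle (rad) of the slatted door's hinge-side panel: 0 shut, 1.4 folded right back (stop); starts 0 to 0.15. Opening turns panel and pull clockwise seen from above about the hinge; the fold comes out towards the robot and the second panel folds behind by itself, its far edge sliding along the track towards the hinge. 1 to 3 N at the pull moves it; it stays where left.
- plain_door (a joint): Angle (rad) of the other cupboard's folding door, which has plain solid board panels (its top is solid board too) and is hinged on its right side: 0 shut, grows as it opens. That cupboard has the same size and the same kind of pull, and may stand left or right of the slatted one.

How it is judged:
On the way:
1. the slatted door is drawn well open with the gripper at its pull (value of joint slat_door above 0.5 rad and distance between the grasp point and slat_pull below 0.06 m), for 0.1 s.
At the end, for the whole second after the job is handed in: The slatted door is folded back, its first panel at least 1.15 rad (66 degrees) open, at rest and let go; the plain door is still shut (less than 0.1 rad open) (value of joint slat_door above 1.15 rad and velocity of joint slat_door between -0.05 and 0.05 rad/s and value of joint plain_door below 0.1 rad); the robot touches nothing.
It fails at once if the plain cupboard's door is opened (value of joint plain_door above 0.1 rad).
It also fails if it takes over 38 s, if anything falls off the work surface, if the arm or the gripper's body presses on something with over 40 N, if the wrist force passes 120 N, or if a joint passes its speed limit or range.

## Working session

There is one attempt and no reset: what is moved stays moved. The work goes in short steps, Python scripts to look and compute and a tool call to move; the robot and the scene stay as the last step left them, time stands still between calls to the robot, and variables do not carry over. Pictures are saved under pics/ and viewed, and the job is handed in when it is done.

Besides the shell and the picture viewer there is one more tool, called after "Emit:" by a JSON object that holds its "api" and its "payload". step_arm: Moves the arm, as the interface text tells. Its arguments: {"type":"object","properties":{"series":{"type":"array","items":{"type":"object","properties":{"x":{"type":"number"},"y":{"type":"number"},"z":{"type":"number"},"twist":{"type":"number"},"jaw":{"type":"number"}}}}},"required":["series"]}

```bash
mkdir -p pics; ls
python3 - <<'E'
from workcell import bot
import cv2,numpy as np
for n in ("scene","top"):
    im,d=bot.camera(n)
    cv2.imwrite(f"pics/{n}0.png",im[:,:,::-1]); np.savez(f"{n}0.npz",im=im,d=d)
    c=bot.camera_info(n); print(n,np.round(c["camera_matrix"],1).tolist(),(-c["R"].T@c["t"]).round(3),c["R"].round(3).tolist())
o=bot.get_obs(); print(o["clock"],o["eef_pos"],o["tool_rot"],o["ft_force"])
E
```

```text
pics
scene [[454.1, 0.0, 278.6], [0.0, 454.1, 207.0], [0.0, 0.0, 1.0]] [ 0.332 -0.029  0.972] [[0.088, -0.996, -0.001], [-0.937, -0.083, -0.339], [0.338, 0.03, -0.941]]
top [[513.6, 0.0, 271.4], [0.0, 513.6, 207.9], [0.0, 0.0, 1.0]] [ 0.498 -0.014  1.195] [[-0.016, -1.0, 0.002], [-0.995, 0.016, -0.103], [0.103, -0.003, -0.995]]
0.1 [ 0.20856832 -0.45380043  0.2305137 ] [ 0.38194226  0.59586489 -0.38121384  0.59476142] [ 0.62104692 -0.41276517 -0.65325435]
```

View pics/scene0.png

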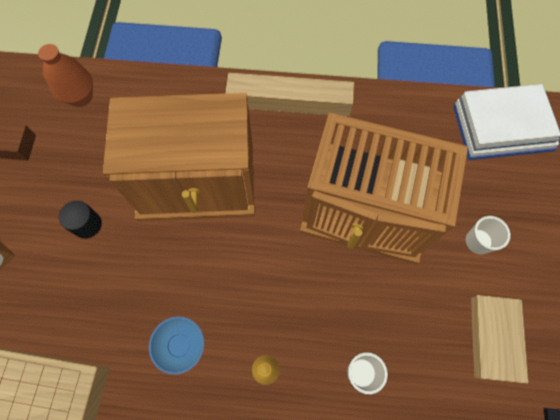

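View pics/top0.png

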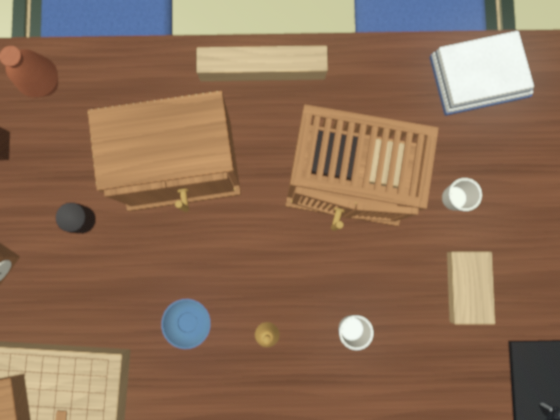

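The slatted cupboard is on the right (top view x 290–438, y 107–215), with its pull near (337,218) in top and (355,236) in scene. The plain cupboard is on the left, with its pull near (182,197). I'll zoom in on the slatted one next.

Run:
```python
import cv2,numpy as np
for n,(x0,y0,x1,y1) in dict(top=(280,95,450,240),scene=(295,110,475,270)).items():
    im=np.load(n+"0.npz")["im"][y0:y1,x0:x1,::-1]
    im=cv2.resize(im,None,fx=4,fy=4,interpolation=cv2.INTER_CUBIC)
    im=cv2.convertScaleAbs(im,alpha=1.4)
    cv2.imwrite(f"pics/{n}0z.png",im[:600])
im=np.load("top0.npz"); d=im["d"]; print(d[180:230:4,325:350:4].round(3))
```

```text
[[1.091 0.987 0.985 1.087 0.987 0.987 1.088]
 [0.989 0.985 0.987 0.984 0.988 0.986 1.091]
 [0.985 0.984 0.985 0.986 0.986 0.985 0.983]
 [1.183 1.184 0.993 0.982 0.985 0.986 0.983]
 [0.985 0.986 1.184 1.181 1.183 1.184 1.186]
 [0.987 0.986 0.986 0.986 0.987 0.989 1.18 ]
 [1.077 1.044 1.005 0.989 0.988 0.987 0.986]
 [1.123 1.109 1.151 1.038 1.087 1.013 0.997]
 [1.163 1.149 1.148 1.041 1.049 1.069 1.078]
 [1.195 1.207 1.196 1.044 1.159 1.143 1.137]
 [1.197 1.197 1.044 1.042 1.201 1.197 1.2  ]
 [1.197 1.194 1.017 0.966 0.964 1.2   1.2  ]
 [1.198 1.193 1.018 0.985 1.197 1.196 1.199]]
```

View pics/top0z.png

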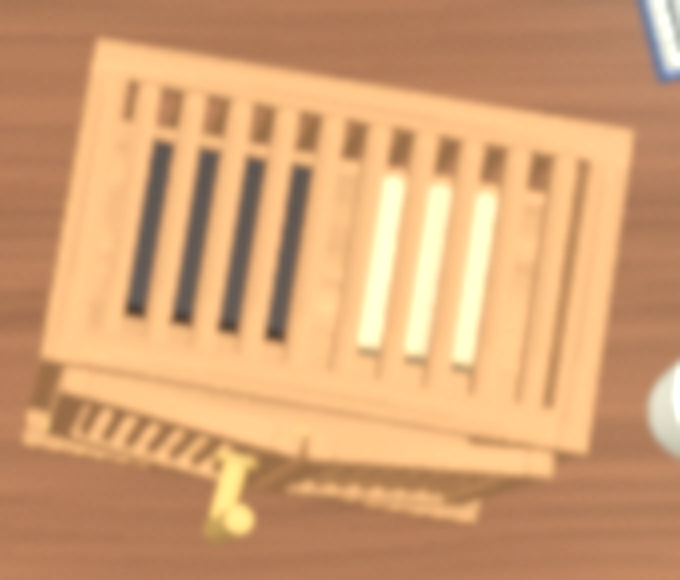

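View pics/scene0z.png

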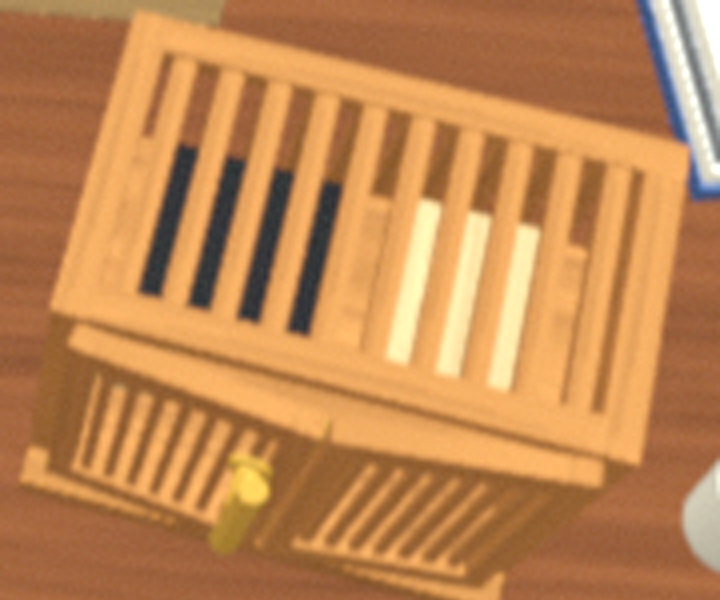

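The corners of the slatted top, the pull's cap (top zoom (240,518)) and the slightly open fold are all clear. I'll cast rays through them.

```bash
cat > h.py <<'E'
import numpy as np
from workcell import bot
def ray(n,uv,z):
    c=bot.camera_info(n);R,t=np.array(c["R"]),np.array(c["t"]);K=np.array(c["camera_matrix"])
    o=-R.T@t; d=R.T@np.linalg.solve(K,[uv[0],uv[1],1.0]); return o+d*(z-o[2])/d[2]
E
python3 - <<'E'
from h import *
z=lambda p,o:np.array(p)/4+np.array(o)-.375
T=(280,95);S=(295,110)
for n,o,ps in (("top",T,dict(FL=(42,358),FR=(588,453),BL=(98,38),BR=(633,130))),("scene",S,dict(FL=(55,305),FR=(637,463),BL=(137,12),BR=(687,147)))):
    P={k:ray(n,z(v,o),.22) for k,v in ps.items()}
    print(n,{k:v.round(3).tolist() for k,v in P.items()})
    print("w",np.linalg.norm(P['FL']-P['FR']),np.linalg.norm(P['BL']-P['BR']),"d",np.linalg.norm(P['FL']-P['BL']))
    v=P['FL']-P['FR'];print("yaw front", np.degrees(np.arctan2(-v[0],v[1])), "fc",(P['FL']+P['FR'])/2)
print("pull top",ray("top",z((240,518),T),.232),"scene",ray("scene",z((252,487),S),.232))
for n,o,ps in (("top",T,((65,368),(302,447),(552,465))),("scene",S,((80,335),(330,420),(600,475)))):
    for p in ps: print(n,ray(n,z(p,o),.205))
E
```

```text
top {'FL': [0.644, -0.054, 0.22], 'FR': [0.594, -0.313, 0.22], 'BL': [0.801, -0.084, 0.22], 'BR': [0.752, -0.343, 0.22]}
w 0.264586108177955 0.26346038513432946 d 0.16006464100326925
yaw front -10.863469961967464 fc [ 0.61940021 -0.18347966  0.22      ]
scene {'FL': [0.648, -0.054, 0.22], 'FR': [0.596, -0.311, 0.22], 'BL': [0.801, -0.083, 0.22], 'BR': [0.752, -0.34, 0.22]}
w 0.2615335554223632 0.2616418886308749 d 0.15659746787842307
yaw front -11.426560615893797 fc [ 0.62163177 -0.18239393  0.22      ]
pull top [ 0.56513813 -0.14464578  0.232     ] scene [ 0.5663959  -0.14269795  0.232     ]
top [ 0.64148926 -0.06526974  0.205     ]
top [ 0.60103245 -0.17939955  0.205     ]
top [ 0.5903756  -0.30028381  0.205     ]
scene [ 0.6401233  -0.06699575  0.205     ]
scene [ 0.60920939 -0.18060954  0.205     ]
scene [ 0.59395033 -0.29968575  0.205     ]
```

Run:
```python
from h import *
from scipy.spatial.transform import Rotation as R
o=bot.get_obs(); M=R.from_quat(o["tool_rot"]).as_matrix(); print("tool axes (cols)",M.round(3)); print("jaw dir deg",np.degrees(np.arctan2(M[1,2],M[0,2])),o["joint_pos"],o["grip_width"])
print("plain front-right", ray("top",(232,168),.22), "base", ray("top",(238,190),.01), "plain pull",ray("top",(181,205),.232))
for q in np.radians([0,7,15,25,35,45,55,65,75,80]):
    f=np.radians(27)+q; xc,yc=-.110*np.sin(f),-.110*np.cos(f)
    a=np.radians(-11.1); print(round(np.degrees(q)), np.round([.643+xc*np.cos(a)-yc*np.sin(a), -.066+xc*np.sin(a)+yc*np.cos(a)],3))
```

```text
tool axes (cols) [[-0.001  0.909  0.418]
 [ 0.002  0.418 -0.909]
 [-1.     0.    -0.002]]
jaw dir deg -65.31732887420773 [-1.14000009e+00  2.41324353e-01  3.87225631e-03  1.33521395e+00
  2.51699122e-05  1.57079868e+00] 0.08513466714355093
plain front-right [0.67741161 0.05768943 0.22      ] base [0.66384436 0.05950308 0.01      ] plain pull [0.60595773 0.1535512  0.232     ]
0 [ 0.575 -0.153]
7 [ 0.565 -0.144]
15 [ 0.555 -0.132]
25 [ 0.545 -0.116]
35 [ 0.538 -0.098]
45 [ 0.534 -0.079]
55 [ 0.533 -0.06 ]
65 [ 0.536 -0.041]
75 [ 0.542 -0.023]
80 [ 0.546 -0.014]
```

Door is about 0.12 rad open, and the pull is at about (0.566, −0.144). Turning +137° puts the jaws along the panel and leaves wrist range for the door's −73° swing. I'll approach from above.

Emit:
{"api": "step_arm", "payload": {"series": [{"x": 2, "y": 2, "z": 2, "twist": 7}, {"x": 5, "y": 4.5, "z": 4, "twist": 14}, {"x": 8, "y": 7, "z": 6, "twist": 21}, {"x": 11, "y": 10, "z": 6, "twist": 28}, {"x": 14, "y": 12.5, "z": 6, "twist": 35}, {"x": 17, "y": 15, "z": 6, "twist": 42}, {"x": 20, "y": 17.5, "z": 6, "twist": 49}, {"x": 23, "y": 20, "z": 6, "twist": 56}, {"x": 26, "y": 22.5, "z": 6, "twist": 63}, {"x": 28, "y": 24.5, "z": 6, "twist": 70}]}}

```text
$.series[0]: bad value
```

Emit:
{"api": "step_arm", "payload": {"series": [{"x": 2, "y": 2, "z": 2, "twist": 7, "jaw": 8.5}, {"x": 5, "y": 4.5, "z": 4, "twist": 14, "jaw": 8.5}, {"x": 8, "y": 7, "z": 6, "twist": 21, "jaw": 8.5}, {"x": 11, "y": 10, "z": 6, "twist": 28, "jaw": 8.5}, {"x": 14, "y": 12.5, "z": 6, "twist": 35, "jaw": 8.5}, {"x": 17, "y": 15, "z": 6, "twist": 42, "jaw": 8.5}, {"x": 20, "y": 17.5, "z": 6, "twist": 49, "jaw": 8.5}, {"x": 23, "y": 20, "z": 6, "twist": 56, "jaw": 8.5}, {"x": 26, "y": 22.5, "z": 6, "twist": 63, "jaw": 8.5}, {"x": 28, "y": 24.5, "z": 6, "twist": 70, "jaw": 8.5}]}}

```text
clock: 0.93
eef_pos: [0.4906, -0.2065, 0.2898]
tool_rot: [-0.031, 0.707, 0.032, 0.706]
ft_force: [0.7, -0.8, 0.7]
grip_width: 0.0852
```

Emit:
{"api": "step_arm", "payload": {"series": [{"x": 1, "y": 1, "z": 0, "twist": 7, "jaw": 8.5}, {"x": 2, "y": 2, "z": 0, "twist": 14, "jaw": 8.5}, {"x": 3, "y": 3, "z": 0, "twist": 21, "jaw": 8.5}, {"x": 4, "y": 4, "z": 0, "twist": 28, "jaw": 8.5}, {"x": 5, "y": 5, "z": 0, "twist": 35, "jaw": 8.5}, {"x": 6, "y": 5.5, "z": 0, "twist": 42, "jaw": 8.5}, {"x": 6.5, "y": 6, "z": 0, "twist": 49, "jaw": 8.5}, {"x": 7, "y": 6.2, "z": 0, "twist": 56, "jaw": 8.5}, {"x": 7.5, "y": 6.2, "z": 0, "twist": 63, "jaw": 8.5}, {"x": 7.5, "y": 6.2, "z": 0, "twist": 67, "jaw": 8.5}]}}

```text
clock: 1.77
eef_pos: [0.5661, -0.144, 0.2887]
tool_rot: [-0.418, 0.571, 0.418, 0.569]
ft_force: [-0.6, -0.0, 0.0]
grip_width: 0.085
```

Run:
```python
from h import *
import cv2
from scipy.spatial.transform import Rotation as R
a=[]
for n in ("scene","top"):
    im,d=bot.camera(n); a.append(im[90:300,270:480,::-1])
cv2.imwrite("pics/p1.png",cv2.resize(np.hstack(a),None,fx=1.9,fy=1.9))
o=bot.get_obs(); M=R.from_quat(o["tool_rot"]).as_matrix(); print(np.degrees(np.arctan2(M[1,2],M[0,2])),M[:,0],o["joint_pos"],o["eef_pos"])
```

```text
72.14590433621315 [-0.0030506  -0.00135612 -0.99999443] [-0.24869263  0.40233222  0.37981706  1.55090414 -0.00206527  0.0629256 ] [ 0.56546979 -0.14424763  0.28889846]
```

View pics/p1.png

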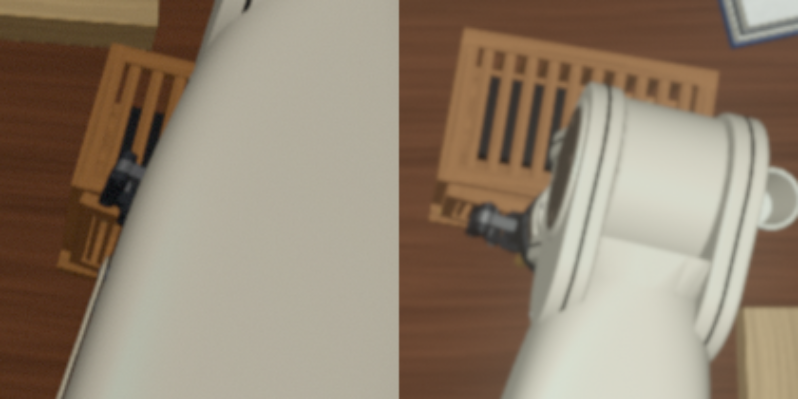

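The arm hides the pull, but the pose matches the measured point. The fingers straddle it along the panel, so I'll descend now.

Emit:
{"api": "step_arm", "payload": {"series": [{"x": 0, "y": 0, "z": -2, "twist": 0, "jaw": 8.5}, {"x": 0, "y": 0, "z": -4, "twist": 0, "jaw": 8.5}, {"x": 0, "y": 0, "z": -6, "twist": 0, "jaw": 8.5}, {"x": 0, "y": 0, "z": -8, "twist": 0, "jaw": 8.5}, {"x": 0, "y": 0, "z": -10, "twist": 0, "jaw": 8.5}, {"x": 0, "y": 0, "z": -10.4, "twist": 0, "jaw": 8.5}, {"x": 0, "y": 0, "z": -10.4, "twist": 0, "jaw": 8.5}]}}

```text
clock: 2.45
eef_pos: [0.564, -0.144, 0.1831]
tool_rot: [-0.414, 0.574, 0.417, 0.57]
ft_force: [0.1, -0.1, 0.8]
grip_width: 0.0848
```

Emit:
{"api": "step_arm", "payload": {"series": [{"x": 0, "y": 0, "z": 0, "twist": 0, "jaw": 0}, {"x": 0, "y": 0, "z": 0, "twist": 0, "jaw": 0}, {"x": 0, "y": 0, "z": 0, "twist": 0, "jaw": 0}, {"x": 0, "y": 0, "z": 0, "twist": 0, "jaw": 0}, {"x": 0, "y": 0, "z": 0, "twist": 0, "jaw": 0}, {"x": 0, "y": 0, "z": 0, "twist": 0, "jaw": 0}, {"x": 0, "y": 0, "z": 0, "twist": 0, "jaw": 0}, {"x": 0, "y": 0, "z": 0, "twist": 0, "jaw": 0}]}}

```text
clock: 3.12
eef_pos: [0.5645, -0.1438, 0.1839]
tool_rot: [-0.415, 0.573, 0.417, 0.57]
ft_force: [0.0, 0.9, 4.1]
grip_width: 0.0124
```

The fingers stopped on the post, reading 12.4 mm against a nominal 14 mm. I'll start the first part of the arc and check that the grip holds.

Emit:
{"api": "step_arm", "payload": {"series": [{"x": -0.3, "y": 0.4, "z": 0, "twist": -2, "jaw": 0}, {"x": -0.6, "y": 0.8, "z": 0, "twist": -5, "jaw": 0}, {"x": -1.0, "y": 1.2, "z": 0, "twist": -8, "jaw": 0}, {"x": -1.3, "y": 1.6, "z": 0, "twist": -10, "jaw": 0}, {"x": -1.5, "y": 2.0, "z": 0, "twist": -13, "jaw": 0}, {"x": -1.8, "y": 2.4, "z": 0, "twist": -15, "jaw": 0}, {"x": -2.0, "y": 2.8, "z": 0, "twist": -18, "jaw": 0}, {"x": -2.0, "y": 2.8, "z": 0, "twist": -18, "jaw": 0}]}}

```text
clock: 3.78
eef_pos: [0.5435, -0.1159, 0.1839]
tool_rot: [-0.32, 0.632, 0.322, 0.628]
ft_force: [-3.0, -1.3, 2.1]
grip_width: 0.0121
```

Run:
```python
from h import *
import cv2
a=[]
for n in ("scene","top"):
    im,d=bot.camera(n); a.append(im[90:300,260:470,::-1])
cv2.imwrite("pics/p2.png",cv2.resize(np.hstack(a),None,fx=1.9,fy=1.9))
```

```text
(no output)
```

View pics/p2.png

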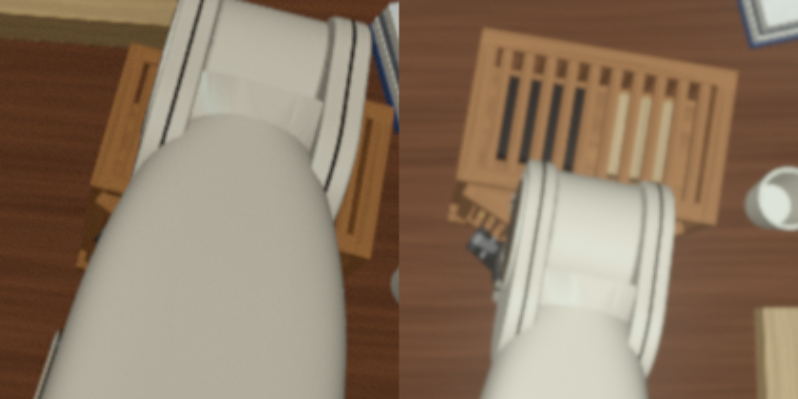

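The door is following: the panel is visibly turned out around (490,215) in the right half. Forces are about 3 N, so I'll continue along the arc.

Emit:
{"api": "step_arm", "payload": {"series": [{"x": -0.3, "y": 0.6, "z": 0, "twist": -3, "jaw": 0}, {"x": -0.5, "y": 1.2, "z": 0, "twist": -7, "jaw": 0}, {"x": -0.6, "y": 1.8, "z": 0, "twist": -10, "jaw": 0}, {"x": -0.8, "y": 2.4, "z": 0, "twist": -13, "jaw": 0}, {"x": -0.9, "y": 3.1, "z": 0, "twist": -17, "jaw": 0}, {"x": -1.0, "y": 3.7, "z": 0, "twist": -20, "jaw": 0}, {"x": -1.1, "y": 4.3, "z": 0, "twist": -23, "jaw": 0}, {"x": -1.1, "y": 5.0, "z": 0, "twist": -27, "jaw": 0}, {"x": -1.1, "y": 5.6, "z": 0, "twist": -30, "jaw": 0}, {"x": -1.1, "y": 5.6, "z": 0, "twist": -30, "jaw": 0}]}}

```text
clock: 4.72
eef_pos: [0.5309, -0.0595, 0.1838]
tool_rot: [-0.145, 0.694, 0.15, 0.689]
ft_force: [-7.9, -0.7, 4.7]
grip_width: 0.0125
```

Run:
```python
from h import *
import cv2
a=[]
for n in ("scene","top"):
    im,d=bot.camera(n); a.append(im[90:300,260:470,::-1])
cv2.imwrite("pics/p3.png",cv2.resize(np.hstack(a),None,fx=1.9,fy=1.9))
```

```text
(no output)
```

View pics/p3.png

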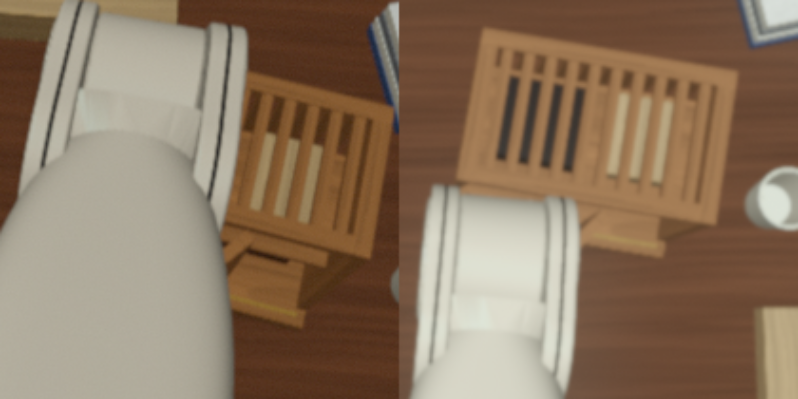

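The door keeps folding, with the second panel swinging behind it. Last part of the arc, stopping just short of the hinge stop.

Emit:
{"api": "step_arm", "payload": {"series": [{"x": 0.1, "y": 0.6, "z": 0, "twist": -3, "jaw": 0}, {"x": 0.2, "y": 1.2, "z": 0, "twist": -6, "jaw": 0}, {"x": 0.3, "y": 1.9, "z": 0, "twist": -10, "jaw": 0}, {"x": 0.5, "y": 2.5, "z": 0, "twist": -13, "jaw": 0}, {"x": 0.7, "y": 3.1, "z": 0, "twist": -16, "jaw": 0}, {"x": 0.9, "y": 3.7, "z": 0, "twist": -20, "jaw": 0}, {"x": 1.1, "y": 4.2, "z": 0, "twist": -22, "jaw": 0}, {"x": 1.1, "y": 4.2, "z": 0, "twist": -22, "jaw": 0}]}}

```text
clock: 5.48
eef_pos: [0.5413, -0.0172, 0.1839]
tool_rot: [-0.011, 0.71, 0.017, 0.704]
ft_force: [-5.3, 0.6, 3.5]
grip_width: 0.0125
```

Run:
```python
from h import *
import cv2
a=[]
for n in ("scene","top"):
    im,d=bot.camera(n); a.append(im[90:300,260:470,::-1])
cv2.imwrite("pics/p4.png",cv2.resize(np.hstack(a),None,fx=1.9,fy=1.9))
o=bot.get_obs();print(o["joint_pos"].round(2) if hasattr(o["joint_pos"],"round") else o["joint_pos"],o["ft_force"])
```

```text
[-0.04  0.35  0.03  1.26  0.01  1.49] [-4.44323696  1.04638915  2.84029205]
```

View pics/p4.png

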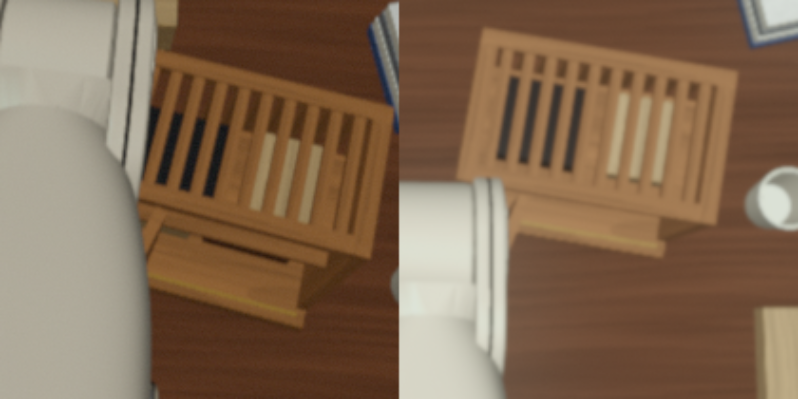

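The door is folded back, by geometry about 1.35 rad. Now I'll open the jaws.

Emit:
{"api": "step_arm", "payload": {"series": [{"x": 0, "y": 0, "z": 0, "twist": 0, "jaw": 4}, {"x": 0, "y": 0, "z": 0, "twist": 0, "jaw": 6}, {"x": 0, "y": 0, "z": 0, "twist": 0, "jaw": 6}, {"x": 0, "y": 0, "z": 0, "twist": 0, "jaw": 6}, {"x": 0, "y": 0, "z": 0, "twist": 0, "jaw": 6}, {"x": 0, "y": 0, "z": 0, "twist": 0, "jaw": 6}]}}

```text
clock: 6.08
eef_pos: [0.5413, -0.0175, 0.1838]
tool_rot: [-0.011, 0.71, 0.017, 0.704]
ft_force: [0.2, -0.1, 0.6]
grip_width: 0.0601
```

Emit:
{"api": "step_arm", "payload": {"series": [{"x": 0, "y": 0, "z": 1, "twist": 0, "jaw": 6}, {"x": 0, "y": 0, "z": 3, "twist": 0, "jaw": 6}, {"x": 0, "y": 0, "z": 5, "twist": 0, "jaw": 6}, {"x": 0, "y": 0, "z": 8, "twist": 0, "jaw": 6}, {"x": 0, "y": 0, "z": 11, "twist": 0, "jaw": 6}, {"x": -2, "y": 0, "z": 13, "twist": 0, "jaw": 6}, {"x": -5, "y": 0, "z": 13, "twist": 0, "jaw": 6}, {"x": -8, "y": 0, "z": 13, "twist": 0, "jaw": 6}, {"x": -11, "y": 1, "z": 13, "twist": 0, "jaw": 6}, {"x": -14, "y": 3, "z": 13, "twist": 0, "jaw": 6}]}}

```text
clock: 6.92
eef_pos: [0.4002, 0.0116, 0.3146]
tool_rot: [-0.01, 0.709, 0.016, 0.705]
ft_force: [-0.5, 0.2, 0.2]
grip_width: 0.0596
```

Emit:
{"api": "step_arm", "payload": {"series": [{"x": -3, "y": 3, "z": 0, "twist": 0, "jaw": 6}, {"x": -5, "y": 6, "z": 0, "twist": 0, "jaw": 6}, {"x": -7, "y": 9, "z": 0, "twist": 0, "jaw": 6}, {"x": -9, "y": 12, "z": 0, "twist": 0, "jaw": 6}, {"x": -10, "y": 15, "z": 0, "twist": 0, "jaw": 6}, {"x": -10, "y": 18, "z": 0, "twist": 0, "jaw": 6}, {"x": -10, "y": 18, "z": 0, "twist": 0, "jaw": 6}]}}

```text
clock: 7.5
eef_pos: [0.2998, 0.1956, 0.3156]
tool_rot: [-0.011, 0.708, 0.02, 0.706]
ft_force: [0.6, -0.7, -0.4]
grip_width: 0.0602
```

Run:
```python
from h import *
import cv2
a=[]
for n in ("scene","top"):
    im,d=bot.camera(n); np.savez(f"{n}5.npz",im=im,d=d); a.append(im[80:300,80:460,::-1])
cv2.imwrite("pics/p5.png",cv2.resize(np.vstack(a),None,fx=1.35,fy=1.35))
o=bot.get_obs();print(o["ft_force"],o["eef_pos"],o["clock"])
```

```text
[ 0.79785078  0.89277352 -0.22788184] [0.29992052 0.19232758 0.31525996] 7.6
```

View pics/p5.png

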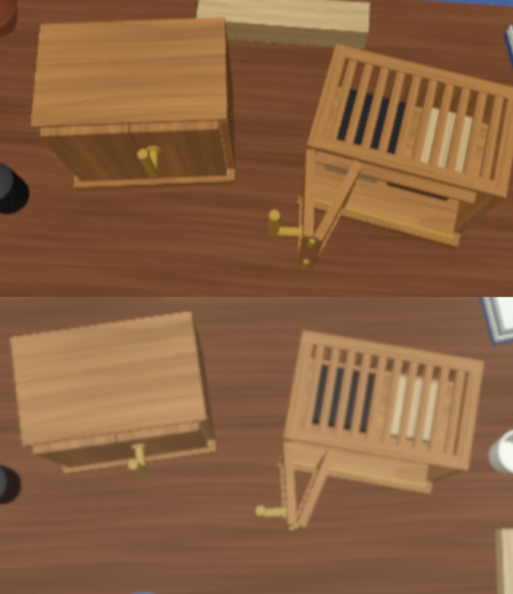

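The slatted door is folded back, with the pull cap at (261,511) in the lower (top camera) half and the gripper clear. The plain door looks shut. I'll measure both angles.

Run:
```python
from h import *
import cv2
a=np.radians(-11.1)
for n,uv in (("top",(273.0,238.3)),("scene",(282.8,239))):
    p=ray(n,uv,.232); v=p[:2]-[.643,-.066]
    xc=v[0]*np.cos(a)+v[1]*np.sin(a); yc=-v[0]*np.sin(a)+v[1]*np.cos(a)
    print(n,p.round(3),"q",np.arctan2(-xc,-yc)-np.radians(27),np.hypot(xc,yc))
d=np.abs(np.load("top0.npz")["im"][90:215,85:245].astype(int)-np.load("top5.npz")["im"][90:215,85:245]).max(2)
print("plain region diff: n>40:",(d>40).sum(), d.mean())
```

```text
top [ 0.54  -0.019  0.232] q 1.3359134090740115 0.11279614665653014
scene [ 0.542 -0.017  0.232] q 1.355666099262089 0.11233716282953038
plain region diff: n>40: 0 1.2032
```

Slatted door is at about 1.34 rad and the plain cupboard's image hasn't changed. Handing in.

```bash
python3 -c "
from workcell import bot
print(bot.job_done())"
```

```text
the job is handed in; nothing more can be done
None
```

I opened the slatted cupboard (the right-hand one) by gripping its upright pull. I drew the door round its hinge arc, let go, backed off clear and handed the job in at about 7.6 s.

**Last checks:**
- **Slatted door:** about 1.34 rad open from the top camera and 1.36 rad from the scene camera, against the 1.15 rad needed. I did not measure its speed.
- **Plain door:** unchanged in the top-camera image from before to after.
- **Robot:** gripper open, about 0.3 m from the pull, with only noise-level force readings (under 1 N per axis).
- **Forces while pulling:** at most about 9 N at the wrist at the end of each move.

**Small disagreements:**
- The grip read about 12.4 mm on the 14 mm post, but it held throughout.
- The pull's distance from the hinge measured 112–113 mm after the move, against 110 mm expected; this is about the calibration error.
- My first move call was refused because the rows lacked a jaw value; nothing moved.

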